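# Feel along the shelf pins, then lock the rack

### The job

Check the rack's sprung pins with a fingertip: run it lightly along the row, starting with the pin farthest from the lever lock and ending with the one next to it, so that every pin in turn visibly dips and springs back, without pressing any pin down to its stop. Then push the lever lock round with a fingertip until it is fully home against its keeper block and leave it there. Grasp and force nothing, and leave the things on and around the rack where they stand.

Things in the scene. Friction and masses are not known exactly. Their poses are not given: they have to be found in the camera images.
- rack: Low grey metal shelf rack standing fixed on the table: a deck 500 mm wide (its y) and about 410 mm deep (its x) whose flat top is 120 mm above the table, with a gently bowed front edge. Origin on the table under the deck: x points to the back of the rack, y to its left, z up. Five sprung pins stand in a shallow arc behind the front edge; the lever lock is on the right-hand (-y) side of the deck.
- pin1 (a joint): Downward travel of sprung pin 1 in m: 0 = up, 0.009 = down on its stop; springs back by itself (about 0.5 N to start, then 0.7 N per mm). Pin 1 is the one farthest from the lever lock (leftmost, +y of the rack).
- pin1_top (a point): Top centre of pin 1, a plain steel mushroom pin: head 30 mm across, shallow dome (falls 1 mm at 6 mm from the centre, 3.5 mm at 11 mm, 7 mm at its 15 mm edge, then straight down 3 mm), top 22 mm above the deck when up; the point moves with the pin. Pins are about 70 mm apart. Axes as the rack's while the pin slides.
- pin2 (a joint): Downward travel of sprung pin 2 in m: 0 = up, 0.009 = down on its stop; springs back by itself (about 0.5 N to start, then 0.7 N per mm). Numbered in row order from pin 1, farthest from the lock, to pin 5, nearest it.
- pin2_top (a point): Top centre of pin 2, a plain steel mushroom pin: head 30 mm across, shallow dome (falls 1 mm at 6 mm from the centre, 3.5 mm at 11 mm, 7 mm at its 15 mm edge, then straight down 3 mm), top 22 mm above the deck when up; the point moves with the pin. Pins are about 70 mm apart. Axes as the rack's while the pin slides.
- pin3 (a joint): Downward travel of sprung pin 3 in m: 0 = up, 0.009 = down on its stop; springs back by itself (about 0.5 N to start, then 0.7 N per mm). Numbered in row order from pin 1, farthest from the lock, to pin 5, nearest it.
- pin3_top (a point): Top centre of pin 3, a plain steel mushroom pin: head 30 mm across, shallow dome (falls 1 mm at 6 mm from the centre, 3.5 mm at 11 mm, 7 mm at its 15 mm edge, then straight down 3 mm), top 22 mm above the deck when up; the point moves with the pin. Pins are about 70 mm apart. Axes as the rack's while the pin slides.
- pin4 (a joint): Downward travel of sprung pin 4 in m: 0 = up, 0.009 = down on its stop; springs back by itself (about 0.5 N to start, then 0.7 N per mm). Numbered in row order from pin 1, farthest from the lock, to pin 5, nearest it.
- pin4_top (a point): Top centre of pin 4, a plain steel mushroom pin: head 30 mm across, shallow dome (falls 1 mm at 6 mm from the centre, 3.5 mm at 11 mm, 7 mm at its 15 mm edge, then straight down 3 mm), top 22 mm above the deck when up; the point moves with the pin. Pins are about 70 mm apart. Axes as the rack's while the pin slides.
- pin5 (a joint): Downward travel of sprung pin 5 in m: 0 = up, 0.009 = down on its stop; springs back by itself (about 0.5 N to start, then 0.7 N per mm). Pin 5 is the one nearest the lever lock (rightmost, -y).
- pin5_top (a point): Top centre of pin 5, a plain steel mushroom pin: head 30 mm across, shallow dome (falls 1 mm at 6 mm from the centre, 3.5 mm at 11 mm, 7 mm at its 15 mm edge, then straight down 3 mm), top 22 mm above the deck when up; the point moves with the pin. Pins are about 70 mm apart. Axes as the rack's while the pin slides.
- lock (a joint): Angle of the lever lock in rad: 0 = lever points to the front of the rack (-x of the rack), grows clockwise seen from above, 1.57 = fully locked: lever points along the rack's +y, against its stop at the 22 mm high steel keeper block behind it. Stiff enough to stay where left (about 1 N at the post moves it).
- lock_post (a point): Top centre of the black upright post at the lever's free end: 16 mm diameter, standing from 8 mm to 42 mm above the deck, 85 mm from the pivot; moves with the lever. The lever's bar is 16 mm wide, 8 to 16 mm above the deck.
- lock_pivot (a point): Pivot of the lever lock, at the height of the deck top (vertical axis, steel hub 34 mm across, 19 mm high).
- saucer_a: Small white ceramic saucer on the deck, 90 mm across, 16 mm high. Loose, to be left alone. Origin at the centre of its underside.
- saucer_b: The other, equal saucer on the deck, 90 mm across, 16 mm high. Loose, to be left alone. Origin at the centre of its underside.
- tin: Octagonal silver gift tin at the back of the deck, 118 mm across, 61 mm high. Loose, to be left alone. Origin at the centre of its underside.
- cake_stand: Stainless steel cake stand at the back of the deck, plate 168 mm across, 67 mm high. Loose, to be left alone. Origin at the centre of its underside.
- lantern: Red plastic lantern on the table left of the rack, 108 mm square, 190 mm high. Loose, to be left alone. Origin at the centre of its underside.
- teapot: Glass teapot on the table right of the rack, 136 mm across (210 mm with spout and handle), 124 mm high. Loose, to be left alone. Origin at the centre of its underside.

How it is judged:
On the way, in this order (a step that is already met when the one before it is completed fails the run):
1. pin 1 dips (at least 1.5 mm) (value of joint pin1 above 0.0015 m), for 0.06 s.
2. pin 2 dips (at least 1.5 mm) (value of joint pin2 above 0.0015 m), for 0.06 s.
3. pin 3 dips (at least 1.5 mm) (value of joint pin3 above 0.0015 m), for 0.06 s.
4. pin 4 dips (at least 1.5 mm) (value of joint pin4 above 0.0015 m), for 0.06 s.
5. pin 5 dips (at least 1.5 mm) (value of joint pin5 above 0.0015 m), for 0.06 s.
6. then the lever lock is pushed home (value of joint lock above 1.45 rad), for 0.2 s.
At the end, for the whole second after the job is handed in: The lever lock stands within 0.12 rad of its stop and is at rest, all five pins are back up (within 1 mm), and no bystander is more than 15 mm from where it stood (value of joint lock above 1.45 rad and velocity of joint lock below 0.05 rad/s and value of joint each of pin1, pin2, pin3, pin4, pin5 below 0.001 m and distance of each of saucer_a, saucer_b, tin, cake_stand, lantern, teapot from where it was at the start of the episode below 0.015 m); the robot touches nothing.
It fails at once if the rack, a pin or the lever is gripped or forced with over 30 N (contact force between the fingers and rack above 30 N).
It fails at once if a pin is pressed down to its stop (beyond 8 mm of its 9 mm) (value of joint any of pin1, pin2, pin3, pin4, pin5 above 0.008 m).
It fails at once if a bystander is lifted, carried or shoved more than 15 mm (distance of any of saucer_a, saucer_b, tin, cake_stand, lantern, teapot from where it was at the start of the episode above 0.015 m).
It also fails if it takes over 54 s, if anything falls off the work surface, if the arm or the gripper's body presses on something with over 40 N, if the wrist force passes 120 N, or if a joint passes its speed limit or range.

### The arm

A 7-joint arm with a two-finger parallel gripper is mounted at the origin on the work surface. World frame = base frame: x ahead of the robot, y to its left, z up, the work surface at z = 0. Lengths are in m, angles in rad, forces in N, time in s.
With the tool pointing down it reaches from about 0.425 to 0.95 m from the base axis. Payload 4.7 kg.
Tool frame: the origin (TCP) lies on the centre line of the jaws, within the pads' length; the fingertips stand 17 mm ahead of it and the grasp point (between the pads) lies 2 mm behind it; z points along the fingers, y is the direction in which the jaws open and shut (so a half turn about z gives the same grasp; the last joint's range is limited). The gripper opens to 87 mm and grips with 3 to 60 N. Pads are 19 mm wide; open, the fingers measure 117 mm over their backs; the gripper's body (75 mm by 190 mm) begins 51 mm behind the grasp point.
Start: joints at [1.165, 0.469, -0.049, 1.532, 0.024, 1.141, -0.082], TCP at [0.248, -0.628, 0.24] pointing down, gripper open.
Joint ranges: [-2.59, 2.59], [-0.33, 1.99], [-1.39, 1.29], [0.1, 2.45], [-1.04, 4.18], [0.21, 1.99], [-2.66, 2.66]. Speed limits (rad/s): [2.57, 2.57, 3.14, 3.14, 3.14, 3.14, 3.14].

### API

Orientations are given as a unit quaternion [x, y, z, w].
In Python, from workcell import sensors, read_camera, camera_info, ticket, models gives the robot as it stands.
- The arm moves only by the tool carry_out, never from a script. Its argument "deltas" is a list of rows, each a list of 5 numbers: the shift along the tool's x, y, z in m, then the turn about the tool's z in degrees, then the finger opening in m, from 0 to 0.087. A call has 1 to 20 rows; each row shifts and turns the commanded pose from where the row before left it, along the tool's axes as they then stand; what a row does not reach is not made up. A row lasts 1/8 s, in which the tool goes at most 62.5 mm and 10.7 degrees, less where a joint would pass 70% of its speed; a pose out of reach is approached as far as the arm can. A call with a gripper value outside its range is refused whole. The fingers move at their own pace and stop on an object; "force" is the grip in N (left out, the last holds). Time passes only in rows, so rows that do not move let the fingers close. It gives the time, the measured TCP pose, the force and the opening at its end, in the units of the state.
- sensors.read_state(): the state, without advancing time (a new reading comes with each control period).
- read_camera(name): name is "scene" or "top" or "wrist"; returns the picture (400x640x3 uint8, red, green, blue); there is no depth.
- camera_info(name): a dict with "camera_matrix" (3x3 intrinsics, pixels), "rvec" (rotation vector, rad) and "tvec" (3), from world to camera coordinates, as OpenCV has them. Camera axes: x right, y down, z forward; pixel columns grow to the right and rows downward; lengths in m; the calibration is good to about 2 mm. The wrist camera is an equidistant fisheye: a pixel r from the principal point sees the ray r / f radians off the axis. A picture is of the moment at which its call begins: read the wrist's pose just before it. camera_info takes no time and is no camera call; for the wrist camera it gives the pose at the moment of the call.
- ticket.finish_job(): hands the job in, once; it reports no verdict.
Trained networks look in the newest picture that a camera, given by its name, has taken for a name from the list of things; names that differ only in an ending like _2 or _b are one class to them, and where a whole thing is asked for, a point or a joint stands for the part that bears it (a point fixed in the world has none). Each returns a list of dicts, best first, with "conf" (0 to 1); they miss things now and then, are a little off and sometimes report something else, mostly with a low value. They report only what shows in the picture. A call takes as long as a camera call.
- models.look_for(camera, label): "position" ([column, row] in pixels, amid what is visible of it).
- models.regions_of(camera, label): "pixels" (400x640 bool, what is visible of it) and "position" ([column, row] in pixels, amid what is visible of it).
The state is a dict: "clock": time; "qpos": joint angles; "joint_vel": joint speeds; "tau": joint torques, N m; "tcp_pos": TCP position; "orientation": TCP orientation; "ft_force": force on the tool from outside, world axes, zero at the start; "ft_torque": the same for the moment, N m; "grip_width": finger opening in m.
Only numpy, scipy, OpenCV 4.12 (cv2) and the standard library are available. Lean on these libraries where they do the work, as an engineer would, in place of code of your own. Each camera call takes 0.05 s, during which the arm holds its last target.

## Working session

There is one attempt and no reset: what is moved stays moved. The work goes in short steps, Python scripts to look and compute and a tool call to move; the robot and the scene stay as the last step left them, time stands still between calls to the robot, and variables do not carry over. Pictures are saved under pics/ and viewed, and the job is handed in when it is done.

Besides the shell and the picture viewer there is one more tool, called after "Call:" as name(argument=value, ...) on one line, values as JSON. carry_out: Moves the arm, as the interface text tells. Its arguments: {"type":"object","properties":{"deltas":{"type":"array"},"force":{"type":"number"}},"required":["deltas"]}

```bash
mkdir -p pics; ls
python3 - <<'E'
from workcell import sensors, read_camera, camera_info
import cv2
s=sensors.read_state();print(s)
for n in("scene","top","wrist"):
    im=read_camera(n);cv2.imwrite(f"pics/{n}0.png",im[:,:,::-1]);print(n,camera_info(n))
E
```

```text
pics
{'clock': 0.0, 'qpos': array([ 1.16512098,  0.46944477, -0.04858921,  1.53366461,  0.02412134,
        1.14097825, -0.08232963]), 'joint_vel': array([ 0.00021143,  0.00057887, -0.00071634,  0.00038537,  0.00090794,
       -0.00059817,  0.00047411]), 'tau': array([ 2.04919716e-04, -5.07979274e+01, -8.01893603e-02, -2.36156416e+01,
       -6.11344585e-02,  3.80102789e-02,  1.73763306e-04]), 'tcp_pos': array([ 0.24815007, -0.62714199,  0.23850955]), 'orientation': array([ 9.82306531e-01,  1.87277784e-01, -2.22895289e-04, -9.27905849e-04]), 'ft_force': array([-0.06769079,  0.68870151, -0.00847692]), 'ft_torque': array([-0.00839404,  0.02622598,  0.01854444]), 'grip_width': 0.08708376236179008}
scene {'camera_matrix': array([[380.52464351,   0.        , 323.36630487],
       [  0.        , 380.52464351, 196.24444155],
       [  0.        ,   0.        ,   1.        ]]), 'rvec': array([ 1.63340728,  2.22740815, -0.59084337]), 'tvec': array([ 0.22026611, -0.45619021,  1.83054618])}
top {'camera_matrix': array([[452.90929119,   0.        , 320.23426769],
       [  0.        , 452.90929119, 197.53422995],
       [  0.        ,   0.        ,   1.        ]]), 'rvec': array([ 2.17207505, -2.16539836,  0.10064373]), 'tvec': array([-0.02091611,  0.6598964 ,  1.74165258])}
wrist {'camera_matrix': array([[309.70691629,   0.        , 315.50793769],
       [  0.        , 309.70691629, 201.64895287],
       [  0.        ,   0.        ,   1.        ]]), 'rvec': array([-2.42565317,  1.6499751 ,  0.20236266]), 'tvec': array([-0.67417925, -0.02843874,  0.38842274])}
```

View pics/scene0.png

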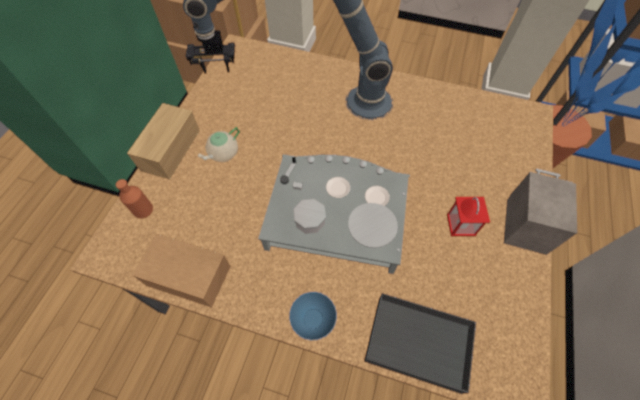

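View pics/top0.png

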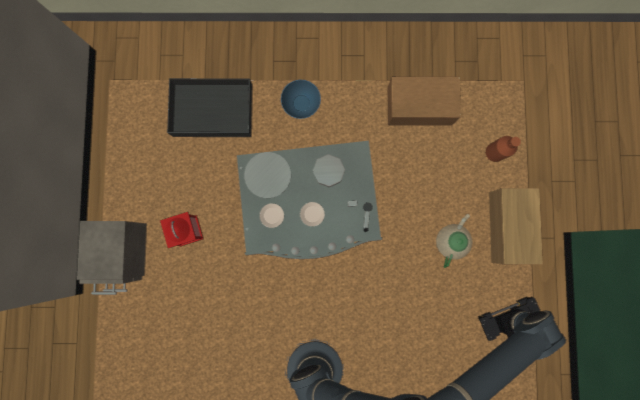

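View pics/wrist0.png

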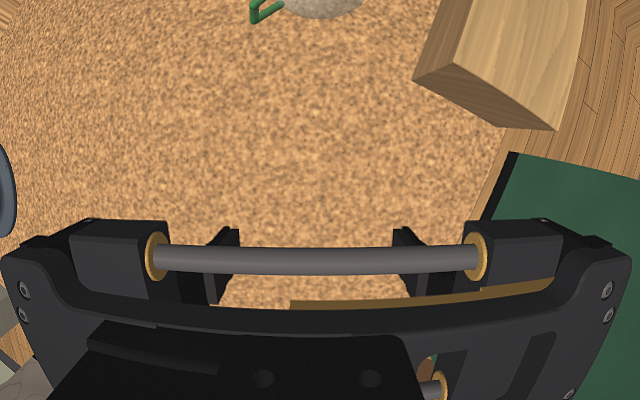

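```bash
cat > h.py <<'E'
import numpy as np, cv2
from workcell import sensors, read_camera, camera_info, models
def ray(cam,px,z,info=None):
    i=info or camera_info(cam);K=np.array(i["camera_matrix"]);R=cv2.Rodrigues(np.array(i["rvec"]))[0];t=np.array(i["tvec"]).ravel()
    if cam=="wrist":
        p=np.array([[list(map(float,px))]])
        u=cv2.fisheye.undistortPoints(p,K,np.zeros(4))[0,0]
    else: u=cv2.undistortPoints(np.array([[list(map(float,px))]]),K,None)[0,0]
    d=R.T@np.array([u[0],u[1],1]);c=-R.T@t
    return c+d*(z-c[2])/d[2]
def proj(cam,P,info=None):
    i=info or camera_info(cam);P=np.array(P,float).reshape(1,-1,3)
    if cam=="wrist": return cv2.fisheye.projectPoints(P,np.array(i["rvec"]),np.array(i["tvec"]),np.array(i["camera_matrix"]),np.zeros(4))[0][0]
    return cv2.projectPoints(P,np.array(i["rvec"]),np.array(i["tvec"]),np.array(i["camera_matrix"]),None)[0][:,0]
E
python3 - <<'E'
from h import *
for cam in("top","scene"):
    for l,z in [("pin1_top",.142),("lock_post",.162),("lock_pivot",.12),("rack",.12),("saucer_a",.136),("tin",.181),("cake_stand",.187),("lantern",.19),("teapot",.124)]:
        for r in models.look_for(cam,l)[:6]: print(cam,l,np.round(r["position"],1),round(r["conf"],2),ray(cam,r["position"],z).round(3))
im=cv2.imread("pics/top0.png")[190:265,230:390];cv2.imwrite("pics/topz.png",cv2.resize(im,None,fx=5,fy=5,interpolation=2))
im=cv2.imread("pics/scene0.png")[140:270,255:415];cv2.imwrite("pics/scz.png",cv2.resize(im,None,fx=4.6,fy=4.6,interpolation=2))
E
```

```text
top lock_post [369.4 207.3] 0.58 [ 0.612 -0.198  0.162]
top lock_pivot [319.7 203.1] 0.65 [ 0.631 -0.017  0.12 ]
top lock_pivot [365.4 209.9] 0.62 [ 0.606 -0.187  0.12 ]
top saucer_a [310.3 212.4] 0.68 [0.595 0.017 0.136]
top saucer_a [273.5 217.1] 0.64 [0.577 0.152 0.136]
top tin [327.3 170.7] 0.63 [ 0.743 -0.045  0.181]
top cake_stand [263.3 173.4] 0.94 [0.731 0.185 0.187]
top lantern [180.1 232.2] 0.76 [0.52  0.477 0.19 ]
top teapot [458.1 239.2] 0.56 [ 0.499 -0.526  0.124]
scene pin1_top [381.4 169.7] 0.52 [0.469 0.148 0.142]
scene lock_post [283.4 175.7] 0.65 [ 0.621 -0.195  0.162]
scene lock_pivot [332.2 206.3] 0.75 [0.668 0.011 0.12 ]
scene rack [330.9 204.7] 0.83 [0.663 0.004 0.12 ]
scene saucer_a [339.9 187.9] 0.81 [0.593 0.018 0.136]
scene saucer_a [378.6 195.7] 0.54 [0.582 0.164 0.136]
scene tin [312.8 217. ] 0.9 [ 0.761 -0.033  0.181]
scene tin [467.1 215.7] 0.21 [0.594 0.475 0.181]
scene cake_stand [372.3 225.5] 0.71 [0.734 0.17  0.187]
scene lantern [469.4 218.3] 0.94 [0.608 0.482 0.19 ]
scene teapot [223.5 146.2] 0.88 [ 0.539 -0.485  0.124]
scene teapot [347.  159.2] 0.62 [0.449 0.006 0.124]
```

View pics/topz.png

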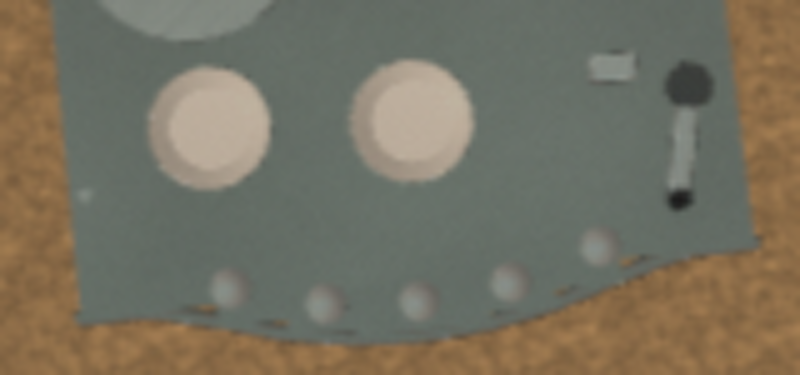

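View pics/scz.png

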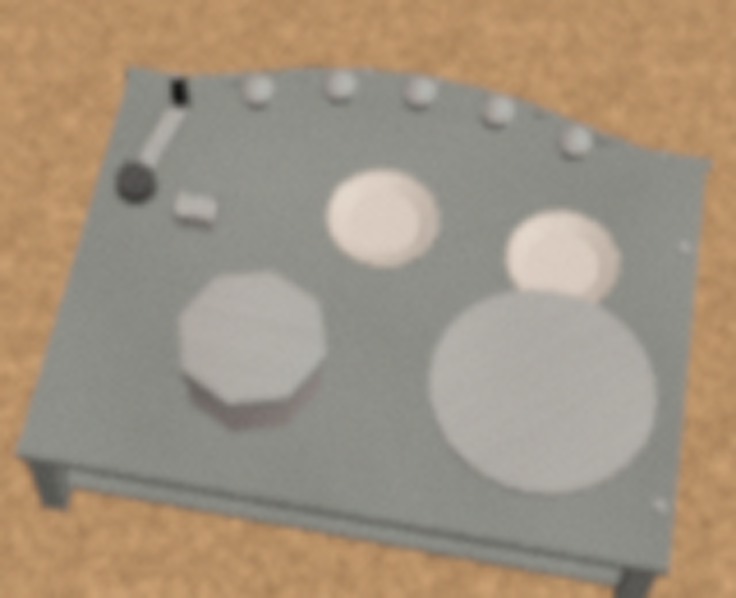

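```bash
cat > m.py <<'E'
from h import *
T={"p1":(228,288),"p2":(324,304),"p3":(417,301),"p4":(510,283),"p5":(598,246),"hub":(689,84),"post":(680,199),"kb":(612,66)}
S={"p1":(575,141),"p2":(498,110),"p3":(421,91),"p4":(341,85),"p5":(258,89),"hub":(135,183),"post":(179,83),"kb":(196,205)}
E
python3 - <<'E'
from m import *
Z=dict(hub=.139,post=.162,kb=.142)
def PM(c):
    i=camera_info(c);return np.array(i["camera_matrix"])@np.c_[cv2.Rodrigues(i["rvec"])[0],i["tvec"]]
for k in T:
    a=((T[k][0]+.5)/5-.5+230,(T[k][1]+.5)/5-.5+190);b=((S[k][0]+.5)/4.6-.5+255,(S[k][1]+.5)/4.6-.5+140)
    z=Z.get(k,.142)
    X=cv2.triangulatePoints(PM("top"),PM("scene"),np.array(a).reshape(2,1),np.array(b).reshape(2,1))[:,0]
    print(k,ray("top",a,z).round(4),ray("scene",b,z).round(4),(X[:3]/X[3]).round(4))
E
```

```text
p1 [0.4673 0.1437 0.142 ] [0.474  0.1417 0.142 ] [0.4674 0.1433 0.1332]
p2 [0.4559 0.0737 0.142 ] [0.463  0.0727 0.142 ] [0.456  0.0733 0.1325]
p3 [0.4583 0.0062 0.142 ] [0.4639 0.0056 0.142 ] [0.4584 0.0056 0.1345]
p4 [ 0.4716 -0.0614  0.142 ] [ 0.4786 -0.0608  0.142 ] [ 0.4716 -0.062   0.1321]
p5 [ 0.4986 -0.1254  0.142 ] [ 0.504  -0.1266  0.142 ] [ 0.4989 -0.1268  0.1349]
hub [ 0.6173 -0.1927  0.139 ] [ 0.6227 -0.1938  0.139 ] [ 0.6182 -0.1945  0.1318]
post [ 0.5323 -0.1834  0.162 ] [ 0.5319 -0.1864  0.162 ] [ 0.5326 -0.1843  0.1637]
kb [ 0.6301 -0.136   0.142 ] [ 0.6293 -0.1383  0.142 ] [ 0.6302 -0.1367  0.144 ]
```

Call:
carry_out(deltas=[[0,0,0,5.4,0],[0,0,0,5.4,0],[0,0,0,5.4,0],[0,0,0,5.4,0],[0.025,-0.033,0,0,0],[0.025,-0.033,0,0,0],[0.025,-0.033,0,0,0],[0.025,-0.033,0,0,0],[0.025,-0.033,0,0,0],[0.025,-0.033,0,0,0],[0.025,-0.033,0,0,0],[0.025,-0.033,0,0,0],[0.025,-0.033,0,0,0],[0.025,-0.033,0,0,0],[0,0,0,0,0]], force=5)

```text
clock: 2.92
tcp_pos: [0.5011, -0.2937, 0.2397]
orientation: [1.0, 0.004, 0.001, -0.001]
ft_force: [-1.2, 0.3, 0.0]
grip_width: 0.0003
```

Call:
carry_out(deltas=[[-0.003,-0.04,0,0,0],[-0.003,-0.04,0,0,0],[-0.003,-0.04,0,0,0],[-0.003,-0.04,0,0,0],[-0.003,-0.04,0,0,0],[-0.003,-0.04,0,0,0],[-0.003,-0.04,0,0,0],[-0.003,-0.04,0,0,0],[-0.003,-0.04,0,0,0],[-0.003,-0.04,0,0,0],[-0.003,-0.037,0,0,0],[0,0,0,0,0]])

```text
clock: 4.42
tcp_pos: [0.4653, 0.1413, 0.2398]
orientation: [1.0, 0.002, 0.0, -0.0]
ft_force: [-0.8, -0.8, -0.4]
grip_width: 0.0008
```

Run:
```python
from h import *
i=camera_info("wrist");im=read_camera("wrist")[:,:,::-1].copy();t=read_camera("top")[:,:,::-1].copy()
s=sensors.read_state();print(s["tcp_pos"],s["orientation"],s["ft_force"])
P=[(.467,.1434,.135),(.456,.0734,.135),(.4584,.0058,.135),(.4716,-.0618,.135),(.4988,-.126,.135),(.5325,-.184,.162),(.618,-.194,.139)]
pp=proj("wrist",P,i);print(pp.round(0).tolist())
R=cv2.Rodrigues(i["rvec"])[0];print((-R.T@i["tvec"]).round(3),R[2])
for p in pp: 
    if (abs(p)<1500).all(): cv2.drawMarker(im,tuple(int(v) for v in p),(0,0,255),0,8)
cv2.imwrite("pics/w1.png",im);cv2.imwrite("pics/t1.png",cv2.resize(t[160:280,220:400],None,fx=4,fy=4,interpolation=2))
```

```text
[0.46581492 0.13805723 0.23950525] [ 9.99999653e-01 -6.57737271e-04  5.65923904e-05  5.09073688e-04] [-0.35442509 -0.99502395 -0.35295742]
[[313.0, 204.0], [395.0, 216.0], [465.0, 213.0], [523.0, 200.0], [569.0, 175.0], [618.0, 151.0], [610.0, 77.0]]
[0.531 0.142 0.385] [-2.40115280e-01 -9.14316098e-04 -9.70743950e-01]
```

View pics/w1.png

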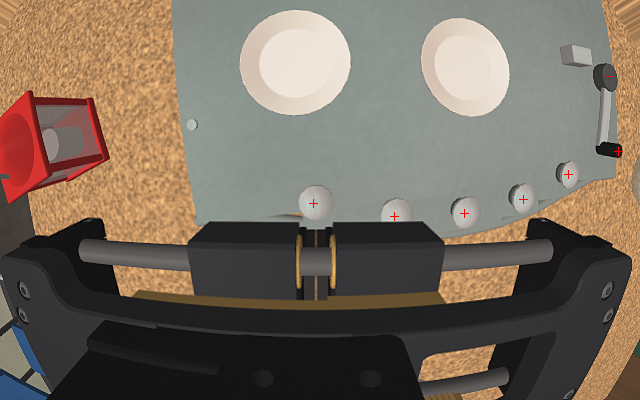

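Call:
carry_out(deltas=[[0,0,0.02,0,0],[0,0,0.02,0,0],[0,0,0.02,0,0],[0,0,0.01,0,0],[0,0,0,0,0],[0,0,0,0,0]])

```text
clock: 5.28
tcp_pos: [0.4662, 0.1391, 0.1702]
orientation: [1.0, -0.0, 0.001, -0.0]
ft_force: [-0.4, 0.7, -0.1]
grip_width: 0.0004
```

Run:
```python
from h import *
for k in range(4):
    i=camera_info("wrist");im=read_camera("wrist")[:,:,::-1].copy()
    s=sensors.read_state();print(s["tcp_pos"].round(4),s["ft_force"].round(2))
sc=read_camera("scene")[:,:,::-1]
cv2.imwrite("pics/s2.png",cv2.resize(sc[130:230,255:415],None,fx=4.6,fy=4.6,interpolation=2))
cv2.imwrite("pics/w2.png",im)
```

```text
[0.4662 0.1392 0.1703] [-0.45 -0.19  0.75]
[0.4661 0.1393 0.1703] [ 0.61  0.59 -0.56]
[0.466  0.1394 0.1702] [0.07 0.64 0.34]
[0.4659 0.1394 0.1701] [-1.05 -0.35  0.1 ]
```

View pics/w2.png

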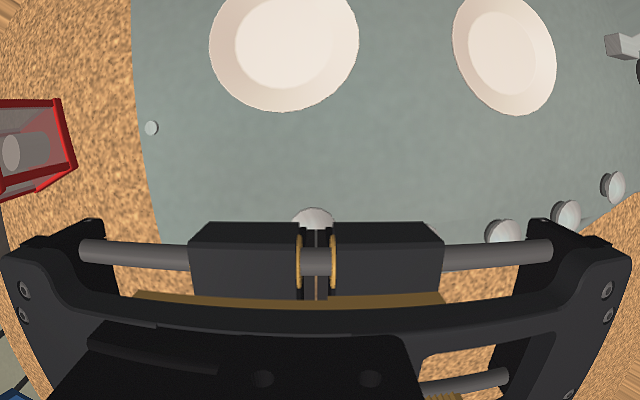

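View pics/s2.png

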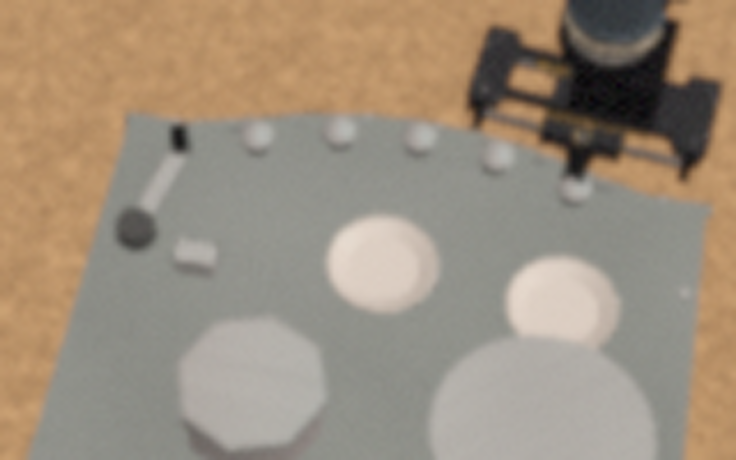

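Call:
carry_out(deltas=[[0.001,-0.003,0.004,0,0],[0,0,0.004,0,0],[0,0,0.003,0,0],[0,0,0.002,0,0],[0,0,0.002,0,0],[0,0,0,0,0],[0,0,0,0,0]])

```text
clock: 6.4
tcp_pos: [0.4665, 0.1424, 0.1547]
orientation: [1.0, -0.0, 0.0, 0.0]
ft_force: [-0.9, 0.3, 3.4]
grip_width: 0.0008
```

Run:
```python
from h import *
f=[]
for k in range(6):
    i=camera_info("wrist");im=read_camera("wrist")[:,:,::-1].copy()
    s=sensors.read_state();f.append(np.r_[s["tcp_pos"],s["ft_force"]])
print(np.mean(f,0).round(4),np.std(f,0).round(4))
cv2.imwrite("pics/w3.png",im)
```

```text
[ 0.4665  0.1424  0.1546 -1.6146  0.3306  3.5993] [0.     0.     0.     0.4755 0.2061 0.3344]
```

View pics/w3.png

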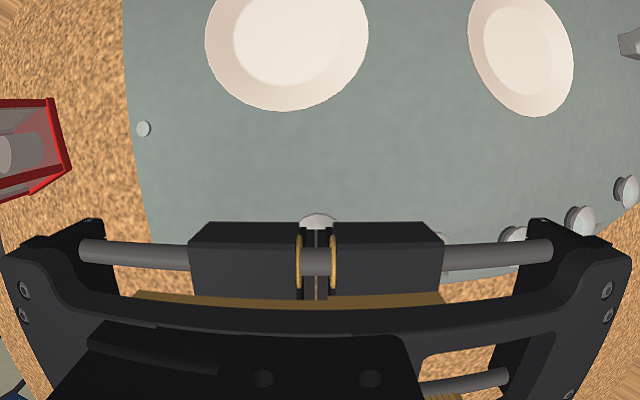

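Call:
carry_out(deltas=[[-0.001,0.007,0,0,0],[-0.001,0.007,-0.001,0,0],[-0.001,0.007,-0.001,0,0],[-0.001,0.007,0,0,0],[-0.001,0.007,0,0,0],[-0.001,0.007,0,0,0],[-0.001,0.007,0,0,0],[-0.001,0.007,0,0,0],[-0.001,0.007,0.001,0,0],[-0.001,0.006,0.001,0,0],[0,0,0,0,0],[0,0,0,0,0]])

```text
clock: 8.2
tcp_pos: [0.4568, 0.0728, 0.1547]
orientation: [1.0, -0.0, 0.0, 0.0]
ft_force: [1.0, -1.0, 2.9]
grip_width: 0.0006
```

```bash
cat > chk.py <<'E'
from h import *
import sys
f=[]
for k in range(4):
    i=camera_info("wrist");im=read_camera("wrist")[:,:,::-1].copy()
    s=sensors.read_state();f.append(np.r_[s["tcp_pos"],s["ft_force"]])
print(s["clock"],np.mean(f,0).round(4),np.std(f,0).round(4))
P=[(.467,.1434,.135),(.456,.0734,.135),(.4584,.0058,.135),(.4716,-.0618,.135),(.4988,-.126,.135),(.5325,-.184,.162),(.618,-.194,.139)]
for p in proj("wrist",P,i): cv2.drawMarker(im,tuple(int(v) for v in np.clip(p,-999,2000)),(0,0,255),0,8)
cv2.imwrite(sys.argv[1],im)
E
python3 chk.py pics/w4.png
```

```text
8.4 [ 0.4568  0.0729  0.1546  1.094  -1.5097  3.4113] [0.     0.     0.     0.5232 0.7726 0.6585]
```

View pics/w4.png

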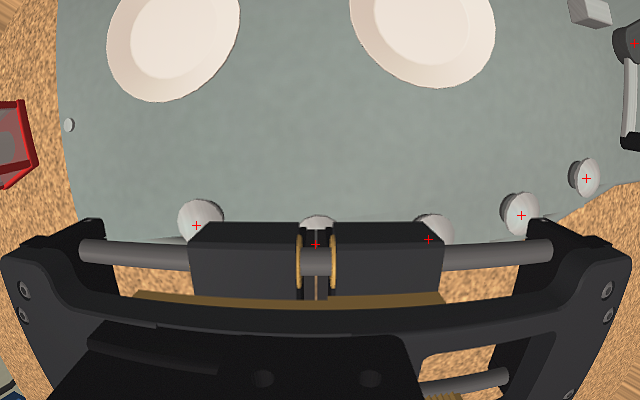

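Call:
carry_out(deltas=[[0,0.007,0,0,0],[0,0.007,-0.001,0,0],[0,0.007,-0.001,0,0],[0,0.007,0,0,0],[0.001,0.007,0,0,0],[0,0.007,0,0,0],[0.001,0.007,0,0,0],[0,0.006,0,0,0],[0.001,0.006,0.001,0,0],[0,0.006,0.001,0,0],[0,0,0,0,0],[0,0,0,0,0]])

```text
clock: 9.9
tcp_pos: [0.46, 0.0058, 0.1548]
orientation: [1.0, -0.0, 0.0, 0.0]
ft_force: [1.2, -0.6, 2.8]
grip_width: 0.0005
```

```bash
python3 chk.py pics/w5.png
```

```text
10.1 [ 0.46    0.0058  0.1548  1.1407 -1.3845  3.2359] [0.     0.     0.     0.2988 0.5425 0.3117]
```

Call:
carry_out(deltas=[[0,0.007,0,0,0],[0.001,0.007,-0.001,0,0],[0.001,0.007,-0.001,0,0],[0.001,0.007,0,0,0],[0.002,0.007,0,0,0],[0.002,0.007,0,0,0],[0.002,0.007,0,0,0],[0.002,0.007,0,0,0],[0.001,0.006,0.001,0,0],[0.001,0.006,0.001,0,0],[0,0,0,0,0],[0,0,0,0,0]])

```text
clock: 11.6
tcp_pos: [0.473, -0.0623, 0.1549]
orientation: [1.0, -0.0, 0.001, 0.0]
ft_force: [0.5, -0.5, 3.2]
grip_width: 0.0005
```

```bash
python3 chk.py pics/w6.png
```

```text
11.8 [ 0.4729 -0.0622  0.1548  0.8131 -1.201   3.2074] [0.     0.     0.     0.1256 0.3944 0.7407]
```

View pics/w6.png

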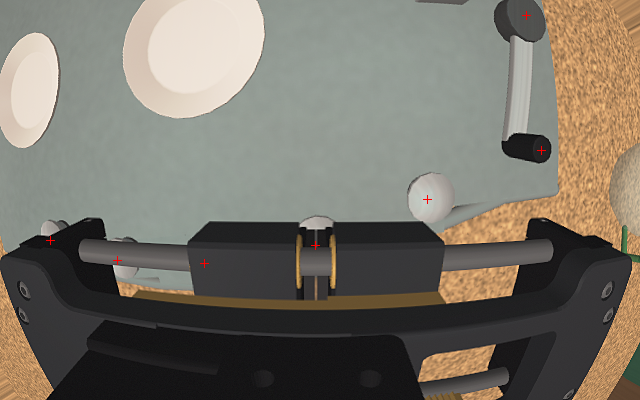

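Call:
carry_out(deltas=[[0.001,0.007,0,0,0],[0.002,0.007,-0.001,0,0],[0.003,0.007,-0.001,0,0],[0.003,0.007,0,0,0],[0.003,0.007,0,0,0],[0.003,0.007,0,0,0],[0.003,0.006,0,0,0],[0.003,0.006,0,0,0],[0.003,0.006,0.001,0,0],[0.003,0.005,0.001,0,0],[0,0,0,0,0],[0,0,0,0,0]])

```text
clock: 13.3
tcp_pos: [0.5, -0.1273, 0.1549]
orientation: [1.0, -0.0, 0.001, 0.001]
ft_force: [0.7, -0.4, 3.4]
grip_width: 0.0004
```

```bash
python3 chk.py pics/w7.png
```

```text
13.5 [ 0.5    -0.1272  0.1549  1.3572 -0.7591  2.6772] [0.     0.     0.     0.2733 0.5342 0.6187]
```

View pics/w7.png

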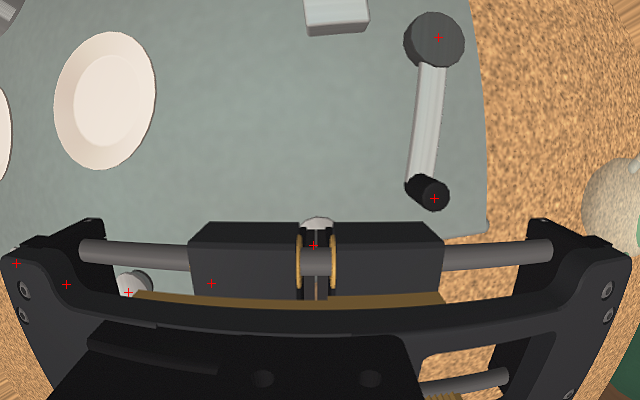

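Call:
carry_out(deltas=[[0,0,-0.01,0,0],[0,0,-0.015,0,0],[0,0,-0.015,0,0],[0,0,0,0,0]])

```text
clock: 14.0
tcp_pos: [0.5004, -0.1268, 0.1963]
orientation: [1.0, -0.0, 0.002, 0.0]
ft_force: [0.3, 0.1, -0.8]
grip_width: 0.0005
```

Run:
```python
from h import *
s=sensors.read_state();print(s["qpos"].round(3),s["tcp_pos"].round(4))
i=camera_info("wrist");im=read_camera("wrist")[:,:,::-1]
t=read_camera("top")[:,:,::-1]
cv2.imwrite("pics/w8.png",im)
cv2.imwrite("pics/t8.png",cv2.resize(t[130:270,230:400],None,fx=4.5,fy=4.2,interpolation=2))
```

```text
[ 0.389  0.27  -0.265  1.946  0.088  0.933 -1.49 ] [ 0.5004 -0.1268  0.1963]
```

View pics/w8.png

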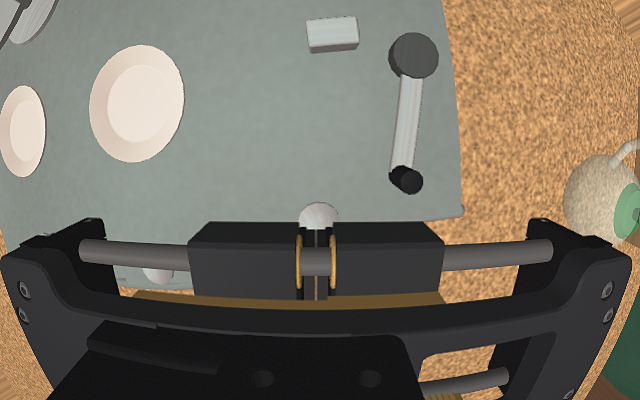

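View pics/t8.png

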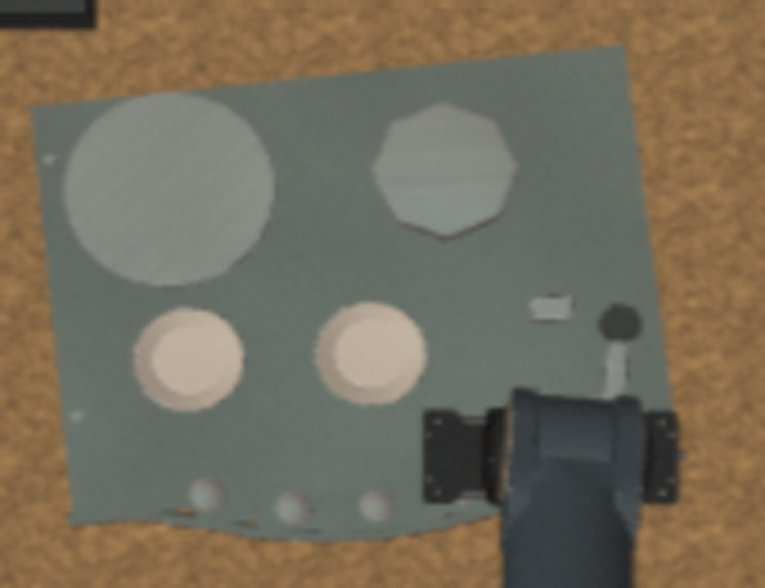

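Call:
carry_out(deltas=[[0,0,0,-10.5,0],[0,0,0,-10.5,0],[0,0,0,-10.5,0],[0,0,0,-10.5,0],[0,0,0,-10.5,0],[0,0,0,-10.5,0],[0,0,0,-10.5,0],[0,0,0,-10.5,0],[-0.021,0.01,0,0,0],[-0.021,0.01,0,0,0],[-0.021,0.01,0,0,0],[-0.021,0.01,0,0,0],[0,0,0,0,0],[0,0,0,0,0]])

```text
clock: 15.85
tcp_pos: [0.5303, -0.2137, 0.1944]
orientation: [0.743, 0.669, 0.0, -0.001]
ft_force: [-0.5, 0.7, -0.5]
grip_width: 0.0003
```

```bash
python3 chk.py pics/w9.png; python3 -c "
from h import *
s=sensors.read_state();print(s['qpos'].round(3),s['orientation'].round(3))"
```

```text
16.05 [ 0.5304 -0.2133  0.1946 -0.307   0.0272  0.1679] [0.000e+00 1.000e-04 1.000e-04 1.825e-01 3.173e-01 4.563e-01]
[ 0.685  0.388 -0.483  1.812  0.212  0.992  0.012] [0.743 0.67  0.    0.   ]
```

View pics/w9.png

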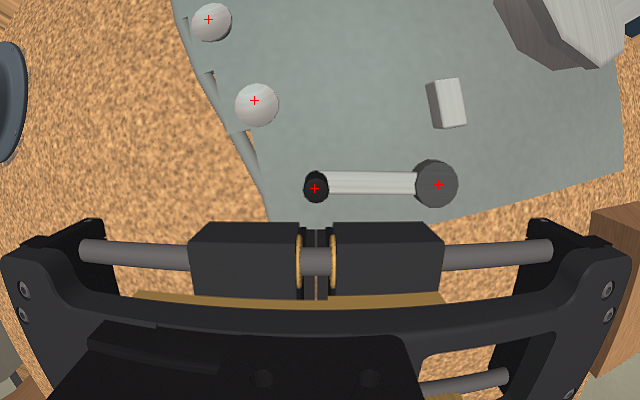

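Call:
carry_out(deltas=[[0,0,0.012,0,0],[0,0,0.012,0,0],[0,0,0.008,0,0],[0,0,0,0,0],[0.004,0,0,0,0],[0.004,0,0,0,0],[0.004,0,0,0,0],[0,0,0,0,0]])

```text
clock: 17.05
tcp_pos: [0.5319, -0.2021, 0.1628]
orientation: [0.743, 0.669, 0.0, 0.0]
ft_force: [0.1, -0.0, 0.2]
grip_width: 0.0004
```

```bash
python3 chk.py pics/w10.png
```

```text
17.25 [ 0.5318 -0.2025  0.1627 -0.2191  0.3655  0.2586] [0.000e+00 1.000e-04 1.000e-04 3.715e-01 8.561e-01 5.106e-01]
```

View pics/w10.png

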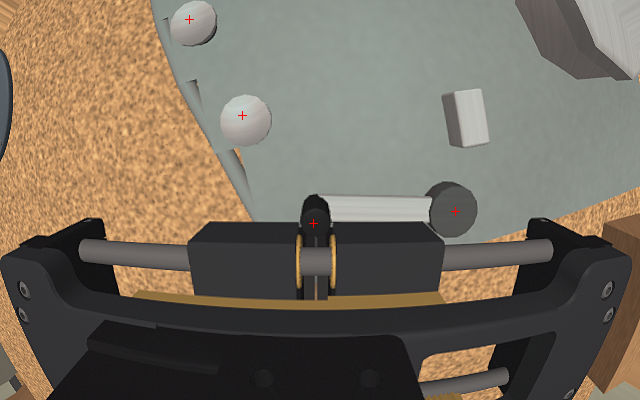

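Call:
carry_out(deltas=[[0.004,0,0,0,0],[0.009,-0.0014,0,6,0],[0.009,-0.0014,0,6,0],[0.009,-0.0014,0,6,0],[0.009,-0.0014,0,6,0],[0.009,-0.0014,0,6,0],[0.009,-0.0014,0,6,0],[0,0,0,0,0]])

```text
clock: 18.25
tcp_pos: [0.5439, -0.1452, 0.1627]
orientation: [0.913, 0.408, 0.0, 0.0]
ft_force: [-0.4, -0.1, -0.1]
grip_width: 0.0005
```

```bash
python3 chk.py pics/w11.png;python3 -c "
from h import *
s=sensors.read_state();print(s['orientation'].round(3))"
```

```text
18.45 [ 0.5433 -0.1457  0.1624  0.1595  0.0643 -0.0727] [1.000e-04 2.000e-04 0.000e+00 5.995e-01 6.177e-01 4.235e-01]
[ 0.913  0.407 -0.    -0.   ]
```

View pics/w11.png

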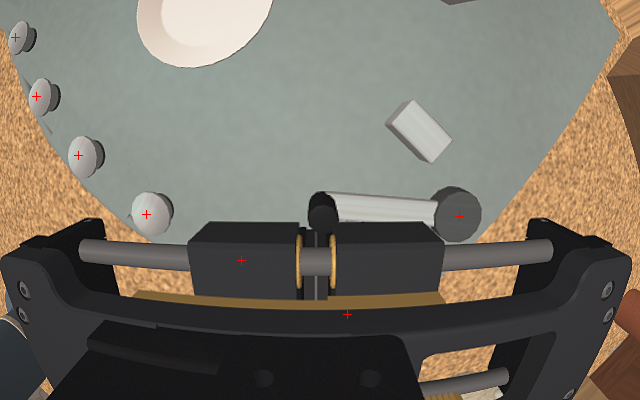

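Call:
carry_out(deltas=[[0.009,0.001,0,6,0],[0.009,-0.001,0,6,0],[0.009,-0.001,0,6,0],[0.009,-0.001,0,6,0],[0.009,-0.001,0,6,0],[0,0,0,0,0]])

```text
clock: 19.2
tcp_pos: [0.5781, -0.1171, 0.1624]
orientation: [0.988, 0.157, -0.0, -0.0]
ft_force: [1.4, 0.3, -0.2]
grip_width: 0.0005
```

```bash
python3 chk.py pics/w12.png
```

```text
19.4 [ 0.5778 -0.1172  0.1624 -0.1832 -0.2097 -0.0086] [1.000e-04 1.000e-04 1.000e-04 4.133e-01 1.215e-01 3.038e-01]
```

View pics/w12.png

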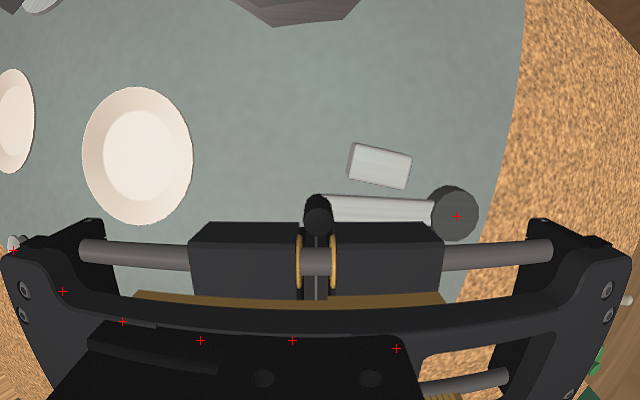

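Call:
carry_out(deltas=[[0.006,-0.001,0,4,0],[0.004,0,0,3,0],[0.003,0,0,2,0],[0,0,0,0,0]])

```text
clock: 19.9
tcp_pos: [0.5903, -0.1127, 0.1625]
orientation: [0.997, 0.079, 0.0, -0.0]
ft_force: [-0.0, 0.8, 0.3]
grip_width: 0.0002
```

```bash
python3 chk.py pics/w13.png
```

```text
20.1 [ 0.5903 -0.1129  0.1626 -0.2784  0.6946 -0.1354] [0.     0.     0.     0.2933 0.3761 0.1856]
```

View pics/w13.png

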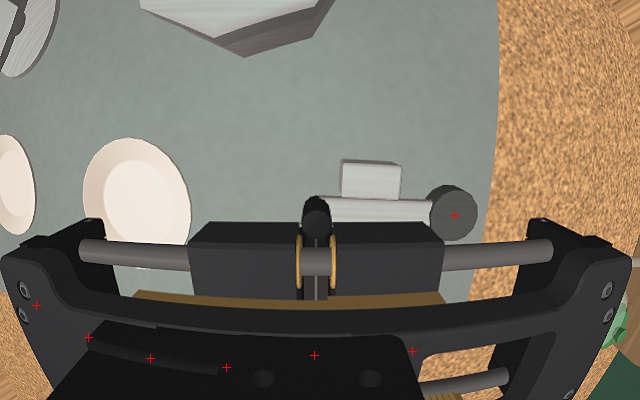

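Call:
carry_out(deltas=[[0.0015,0,0,1,0],[0.0015,0,0,1,0],[0,0,0,0,0]])

```text
clock: 20.48
tcp_pos: [0.591, -0.1124, 0.1624]
orientation: [0.998, 0.061, -0.003, -0.0]
ft_force: [-7.4, -0.5, 5.0]
grip_width: 0.0003
```

```bash
python3 chk.py pics/w14.png
```

```text
20.675 [ 0.591  -0.1124  0.1624 -7.2519  0.9169  4.9941] [0.     0.     0.     0.8227 0.3272 0.6883]
```

Call:
carry_out(deltas=[[0.001,0,0,0.5,0],[0.001,0,0,0.5,0],[0,0,0,0,0]])

```text
clock: 21.05
tcp_pos: [0.5911, -0.1122, 0.1624]
orientation: [0.999, 0.052, -0.005, -0.0]
ft_force: [-11.8, 0.8, 7.7]
grip_width: 0.0005
```

```bash
python3 chk.py pics/w15.png
```

```text
21.25 [  0.5912  -0.1122   0.1624 -11.3357   0.5961   8.5182] [0.     0.     0.     0.7346 0.6264 0.3318]
```

View pics/w15.png

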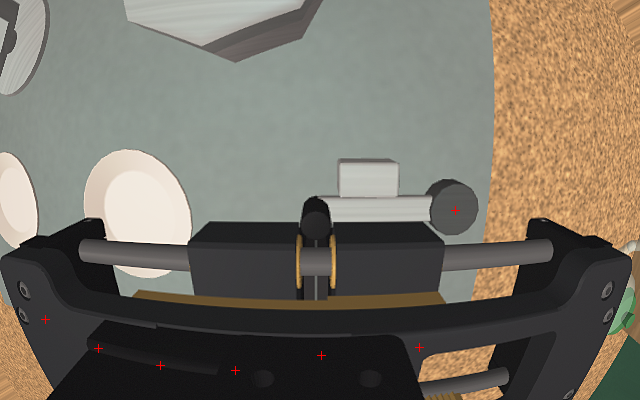

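Call:
carry_out(deltas=[[-0.005,0,0,0,0],[-0.01,0,0,0,0],[-0.01,0,-0.002,0,0],[-0.005,0,-0.02,0,0],[0,0,-0.03,0,0],[0,0,-0.03,0,0],[-0.03,0.03,-0.03,0,0],[-0.03,0.04,0,0,0],[-0.03,0.04,0,0,0],[0,0.04,0,0,0],[0,0.04,0,0,0],[0,0,0,0,0],[0,0,0,0,0]])

```text
clock: 22.88
tcp_pos: [0.4961, -0.3129, 0.2755]
orientation: [0.999, 0.053, 0.001, -0.0]
ft_force: [0.6, 0.6, 0.0]
grip_width: 0.0004
```

```bash
python3 chk.py pics/w16.png
python3 - <<'E'
from h import *
for n in("top","scene"): 
    im=read_camera(n)[:,:,::-1]
    c=im[130:270,160:480] if n=="top" else im[120:280,190:500]
    cv2.imwrite(f"pics/{n}16.png",cv2.resize(c,None,fx=2.5,fy=2.5,interpolation=2))
    a=cv2.imread(f"pics/{n}0.png")
    c0=a[130:270,160:480] if n=="top" else a[120:280,190:500]
    cv2.imwrite(f"pics/{n}d.png",cv2.resize(cv2.absdiff(c,c0)*3,None,fx=2.5,fy=2.5))
E
```

```text
23.075 [ 0.4962 -0.3122  0.2752 -0.1674 -0.1544  0.46  ] [0.000e+00 1.000e-04 1.000e-04 4.863e-01 4.324e-01 2.743e-01]
```

View pics/top16.png

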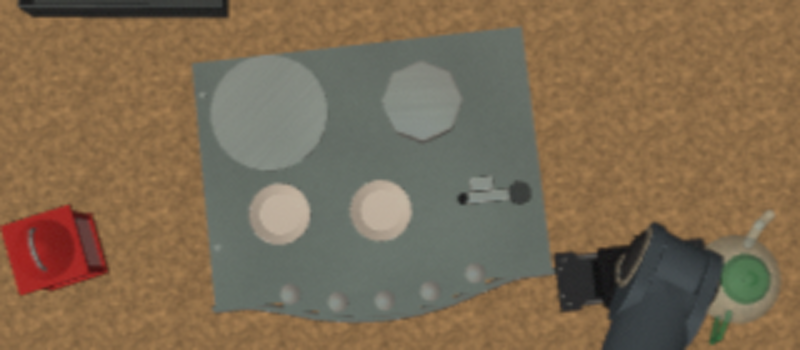

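View pics/scene16.png

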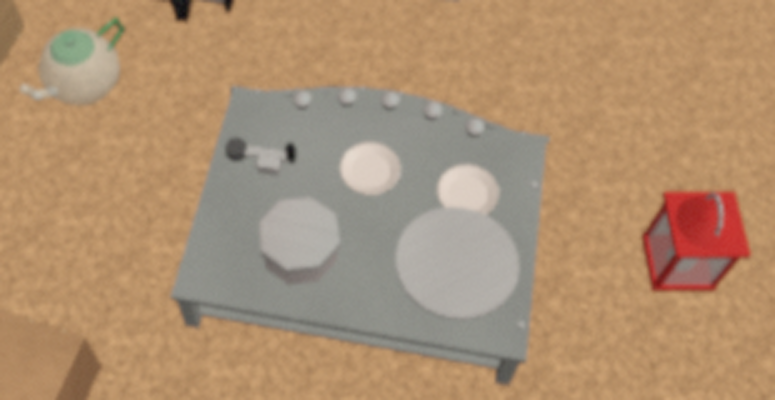

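View pics/scened.png

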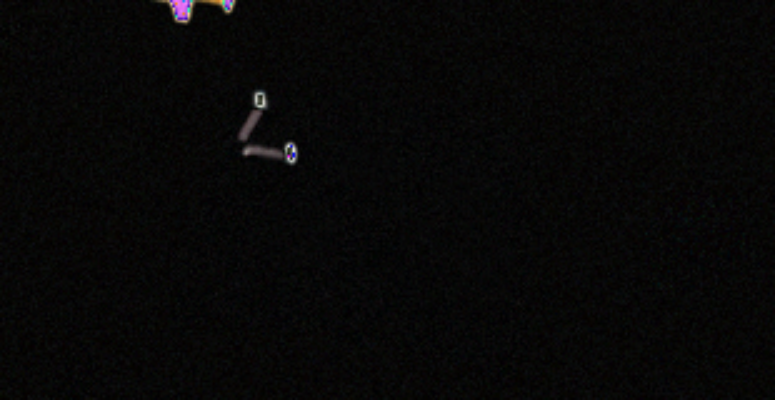

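```bash
python3 -c "
from workcell import ticket
print(ticket.finish_job())"
```

```text
the job is handed in; nothing more can be done
None
```

The five pins were pressed in order from pin 1 to pin 5, the lever lock was pushed home against its keeper, and the job was handed in at about 23 s of the 54 s allowed.

- **Pins:** I ran the closed fingertip along the row, easing up about 2 mm between pins. On each pin it pressed with about 2.7–3.6 N and its height showed a dip of a little over 4 mm. That is over the 1.5 mm needed and well short of the 8 mm limit. The force readings alone would put the dips at roughly 3–4.5 mm, with about 0.6 N of noise.
- **Lever:** I pushed the post round in an arc until it stopped dead. The last 5 mm of commanded motion moved the tool only about 1 mm, and the push rose to about 14 N, under the 30 N limit. The lever lies along the keeper in the pictures.
- **Last checks:** With the arm clear, the wrist force was zero within its noise. Comparing the scene camera before and after showed only the lever and the arm changed. The pins, saucers, tin, cake stand, lantern and teapot showed no change.

No check failed. The pin and lever positions came from the camera pictures and the touch readings, because no joint values could be read. The networks missed most of the pins and misplaced the pivot, so I picked those positions by hand in two views. The wrist camera then confirmed them to about 2 mm.

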